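Clear a broken clamp foot out of a shaker's T-slot plate

TASK

A broken orange clamp foot is lodged in one slot of the aluminium T-slot plate. Take the red-handled scraper from its grey cradle, lower its blade into that slot behind the broken foot and push the foot along and out of the slot's open end into the white tray (not with the gripper itself), then lay the scraper back in its cradle. Leave the good blue clamp in the other slot and everything else on the bench where they are.

Things in the scene. Friction and masses are not known exactly. Their poses are not given: they have to be found in the camera images.
- plate: Fixed aluminium T-slot plate 130 (x) x 220 (y) mm, top 44 mm above the bench. Origin: centre of its underside at bench level; z up, y along its two T-slots towards their open ends. One slot holds the broken foot, the other the good clamp; which is which varies. Black blocks close the slots from y = -110 to -96 mm; at y = +110 mm they are open and drop into the white tray.
- slot_a_end (a point): Middle of the slot floor at the open end of the slot at x = -32 mm of the plate, 20 mm above the bench; axes as the plate. Each slot: undercut 34 mm wide and 14 mm high, above it a neck open to the top, 16 mm wide and 10 mm deep.
- slot_b_end (a point): The same for the slot at x = +32 mm of the plate.
- tray_floor (a point): White tray fixed to the plate's open (+y) end: centre of its inner floor, 4 mm above the bench, at plate x 0, y +168 mm; axes as the plate. Inside 130 (x) x 116 (y) mm, walls 42 mm above the bench on three sides, the plate's end face on the fourth.
- scrap_centre (a point): Broken orange clamp foot, 0.1 to 0.2 kg, held in a slot by its T shape and friction only: foot 29 (x) x 60 (y) x 11 mm in the undercut, on it a stub 11 mm wide, y -20 to +10 mm, ending 3 mm below the plate's top. Too wide to lift out through the neck. The point: centre line, mid-length, 10.5 mm above its underside; y along its 60 mm, at the start as the plate's y.
- clamp_centre (a point): Good flask clamp standing in the other slot: steel T-foot 29 x 60 mm, blue top 30 x 60 mm with two upright jaws, up to 33 mm above the plate's top. Loose; leave it in place. The point is on its centre line, mid-length, 28 mm above its underside; y along its 60 mm length.
- scraper_grip (a point): Scraper, loose, about 0.14 kg, same either way round: red bar handle 24 (x) x 110 (y) x 26 (z) mm, the point at the handle's centre; below its middle a steel blade 10 (x) x 40 (y) mm that ends 53 mm below this point (40 mm below the handle). At the start it lies level in the cradle, handle along the cradle's y.
- blade_tip (a point): Centre of the scraper blade's bottom edge, 53 mm below scraper_grip, same axes.
- cradle: Fixed grey cradle; origin: centre of its underside on the bench, z up. Base 70 (x) x 110 (y) x 8 mm; uprights at y = -42 and +42 mm (54 mm in x, 12 mm in y) with notches 30 mm wide, notch floors 58 mm and horn tops 70 mm above the bench. The handle lies along y in both notches, its centre 71 mm above the bench and near y = 0; the blade hangs free between the uprights.
- tipbox_centre (a point): Yellow-topped clear pipette-tip box 85 x 122 x 65 mm, bystander; its centre.
- bottle_centre (a point): White bottle with blue cap, 68 mm across, 160 mm tall, bystander; its centre.
- trough_centre (a point): White open reagent trough 60 x 130 x 32 mm, bystander; its centre.
- rack_centre (a point): Green tube rack with capped tubes, 75 x 150 x 44 mm, bystander; its centre.
- beaker_centre (a point): Clear plastic beaker 66 mm across, 75 mm tall, bystander; its centre.
- gloves_centre (a point): Carton 90 x 160 x 45 mm, bystander; its centre.
There are look-alikes about, which are no part of the job. Leave any black or turquoise look-alike of the part that bears scraper_grip alone.

How it is judged:
On the way, in this order (a step that is already met when the one before it is completed fails the run):
1. the scraper's blade is down in the slot behind the broken foot (x of blade_tip in the frame of scrap_centre between -0.013 and 0.013 m and y of blade_tip in the frame of scrap_centre between -0.16 and -0.045 m and z of blade_tip in the frame of plate below 0.033 m and y of scrap_centre in the frame of plate below 0.075 m), for 0.1 s.
2. the broken foot has been pushed out of the open end into the tray (x of scrap_centre in the frame of plate between -0.065 and 0.065 m and y of scrap_centre in the frame of plate between 0.125 and 0.226 m and z of scrap_centre in the frame of plate below 0.026 m), for 0.2 s.
At the end, for the whole second after the job is handed in: The broken foot lies still inside the tray; the scraper lies still in its cradle (handle centre within 8 mm across, 18 mm along, 5 mm in height, turned under 0.15 rad, tilted under 0.12 rad); the good clamp has moved under 12 mm, the bystanders under 30 mm (all of step 2 and x of scraper_grip in the frame of cradle between -0.008 and 0.008 m and y of scraper_grip in the frame of cradle between -0.018 and 0.018 m and z of scraper_grip in the frame of cradle between 0.066 and 0.076 m and angle between the y axis of scraper_grip and the y axis of cradle, either way round below 0.15 rad and angle between scraper_grip's own z axis and vertical below 0.12 rad and linear speed of each of scrap, scraper below 0.02 m/s and distance of clamp_centre from where it was at the start of the episode below 0.012 m and distance of each of tipbox_centre, bottle_centre, trough_centre, rack_centre, beaker_centre, gloves_centre from where it was at the start of the episode below 0.03 m); the robot touches nothing.
It fails at once if the gripper pushes or holds the broken foot itself (contact force between the fingers and scrap above 1 N).
It fails at once if the good clamp is shifted 12 mm or more (distance of clamp_centre from where it was at the start of the episode above 0.012 m).
It fails at once if another thing on the bench is moved 30 mm or more (distance of any of tipbox_centre, bottle_centre, trough_centre, rack_centre, beaker_centre, gloves_centre from where it was at the start of the episode above 0.03 m).
It also fails if it takes over 48 s, if anything falls off the work surface, if the arm or the gripper's body presses on something with over 40 N, if the wrist force passes 120 N, or if a joint passes its speed limit or range.

ROBOT

A 6-joint arm with a two-finger parallel gripper is mounted at the origin on the work surface. World frame = base frame: x ahead of the robot, y to its left, z up, the work surface at z = 0. Lengths are in m, angles in rad, forces in N, time in s.
With the tool pointing down it reaches from about 0.225 to 0.875 m from the base axis. Payload 3.4 kg.
Tool frame: the origin (TCP) lies at the very end of the fingers, on their centre line; the grasp point (between the pads) lies behind it (manip.tcp_to_grasp is the z of the grasp point in the tool frame, in m); z points along the fingers, y is the direction in which the jaws open and shut (so a half turn about z gives the same grasp; the last joint's range is limited). The gripper opens to 85 mm and grips with 20 to 120 N. Pads are 22 mm wide; open, the fingers measure 114 mm over their backs; the gripper's body (76 mm by 85 mm) begins 54 mm behind the grasp point. The pads swing forward as they close: fully open they stand 13 mm farther back than shut.
Start: joints at [1.128, 0.276, 1.505, -0, 1.361, -0.121], TCP at [0.182, 0.546, 0.231] pointing down, gripper open.
Joint ranges: [-2.89, 2.89], [-0.75, 2.08], [0.22, 2.7], [-1.18, 4.32], [0.11, 2.71], [-2.7, 2.7]. Speed limits (rad/s): [2.57, 2.57, 3.14, 3.14, 3.14, 3.14].

INTERFACE

Orientations are given as a unit quaternion [w, x, y, z].
In Python, from rig import manip, eyes gives the robot as it stands.
- The arm moves only by the tool servo_tool, never from a script. Its argument "increments" is a list of rows, each an object with "slide": the shift along the tool's x, y, z in m, a list of three; "spin": the turn about the tool's z in degrees. A call has 1 to 8 rows; each row shifts and turns the commanded pose from where the row before left it, along the tool's axes as they then stand; what a row does not reach is not made up. A row lasts 1/10 s, in which the tool goes at most 50 mm and 8.59 degrees, less where a joint would pass 70% of its speed; a pose out of reach is approached as far as the arm can. A call is refused whole if a number of a shift passes 0.05 or a number of a turn 8.59, either way. A call with a gripper value outside its range is refused whole. "hand" is the opening, from 0 (shut) to 1 (fully open), set as the call begins (left out, the last holds). The fingers move at their own pace and stop on an object; "newtons" is the grip in N (left out, the last holds). Time passes only in rows, so rows that do not move let the fingers close. It gives the time, the measured TCP pose, the force and the opening at its end, in the units of the state.
- manip.get_state(): the state, without advancing time (a new reading comes with each control period).
- eyes.get_image(name): name is "side" or "top" or "wrist"; returns the picture (420x560x3 uint8, blue, green, red); there is no depth.
- eyes.calibration(name): a dict with "fx", "fy", "cx", "cy" (pixels), "rvec" (rotation vector, rad) and "tvec" (3), from world to camera coordinates, as OpenCV has them; the wrist camera has in their place "hand_eye" (4x4, takes a point from camera to tool coordinates, whose origin is the TCP and whose axes are the flange's). Camera axes: x right, y down, z forward; pixel columns grow to the right and rows downward; lengths in m; the calibration is good to about 2 mm. A picture is of the moment at which its call begins: read the wrist's pose just before it. calibration takes no time and is no camera call.
- manip.sign_off(): hands the job in, once; it reports no verdict.
The state is a dict: "clock": time; "qpos": joint angles; "qd": joint speeds; "effort": joint torques, N m; "position": TCP position; "ee_rot": TCP orientation; "contact_force": force on the tool from outside, world axes, zero at the start; "moment": the same for the moment, N m; "width": finger opening in m.
Only numpy, scipy, OpenCV 4.12 (cv2) and the standard library are available. Lean on these libraries where they do the work, as an engineer would, in place of code of your own. Each camera call takes 0.05 s, during which the arm holds its last target.

## Working session

There is one attempt and no reset: what is moved stays moved. The work goes in short steps, Python scripts to look and compute and a tool call to move; the robot and the scene stay as the last step left them, time stands still between calls to the robot, and variables do not carry over. Pictures are saved under pics/ and viewed, and the job is handed in when it is done.

Besides the shell and the picture viewer there is one more tool, called after "Call:" as name(argument=value, ...) on one line, values as JSON. servo_tool: Moves the arm, as the interface text tells. Its arguments: {"type":"object","properties":{"increments":{"type":"array","items":{"type":"object","properties":{"slide":{"type":"array","items":{"type":"number"}},"spin":{"type":"number"}}}},"hand":{"type":"number"},"newtons":{"type":"number"}},"required":["increments"]}

```bash
ls; mkdir -p pics; python3 - <<'E'
from rig import manip, eyes
import cv2
s=manip.get_state();print(s, manip.tcp_to_grasp)
for n in("side","top","wrist"):
    cv2.imwrite(f"pics/{n}0.png",eyes.get_image(n)); print(n,eyes.calibration(n))
E
```

```text
pics
{'clock': 0.0, 'qpos': array([ 1.12800316e+00,  2.76599025e-01,  1.50612588e+00, -1.14502334e-06,
        1.36071775e+00, -1.20955506e-01]), 'qd': array([-3.69909567e-05,  8.08813331e-04,  1.96234950e-03,  2.99330167e-03,
        6.93593414e-04,  9.01597113e-04]), 'effort': array([-1.84398661e-03, -4.16780126e+01, -2.45801586e+01, -1.49018765e-04,
        1.08667585e-02,  3.03393428e-06]), 'position': array([0.18163047, 0.54499987, 0.23044032]), 'ee_rot': array([-2.56758152e-04,  1.60225048e-01,  9.87080077e-01, -8.88655123e-04]), 'contact_force': array([ 0.19523421,  0.01261006, -0.29329221]), 'moment': array([-0.01390094,  0.02927966, -0.05517517]), 'width': 0.08540522129548346} -0.0187
side {'fx': 440.1101444529157, 'fy': 440.1101444529157, 'cx': 275.78061609824886, 'cy': 206.62107587300605, 'rvec': array([ 2.32922528, -0.62764361,  0.21802392]), 'tvec': array([-0.4744064 ,  0.2076325 ,  1.09219866])}
top {'fx': 487.7865054592681, 'fy': 487.7865054592681, 'cx': 275.891823348665, 'cy': 210.6449688172038, 'rvec': array([ 2.14348593, -2.12560773,  0.1721825 ]), 'tvec': array([-0.04280726,  0.54906031,  1.42354882])}
wrist {'fx': 373.2374411613285, 'fy': 373.2374411613285, 'cx': 271.8305191058844, 'cy': 210.6635285000574, 'hand_eye': array([[-4.82611345e-04, -9.62927406e-01, -2.69760223e-01,
         6.90887941e-02],
       [ 9.99999111e-01, -8.00039629e-04,  1.06675908e-03,
        -6.93339302e-04],
       [-1.24303043e-03, -2.69759469e-01,  9.62926936e-01,
        -1.42111060e-01],
       [ 0.00000000e+00,  0.00000000e+00,  0.00000000e+00,
         1.00000000e+00]])}
```

View pics/top0.png

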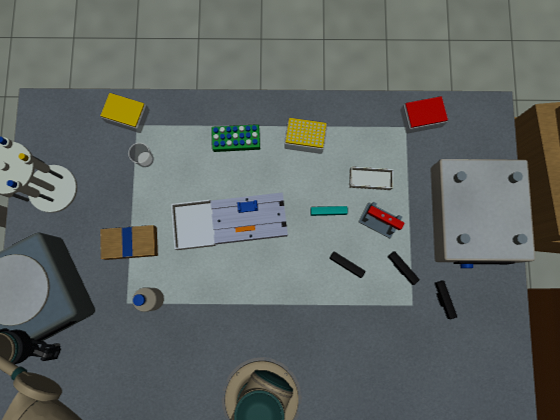

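View pics/side0.png

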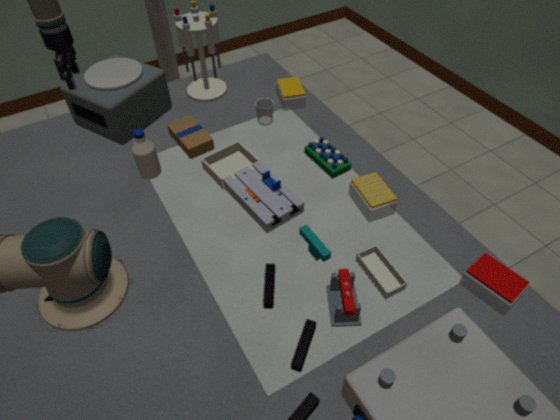

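View pics/wrist0.png

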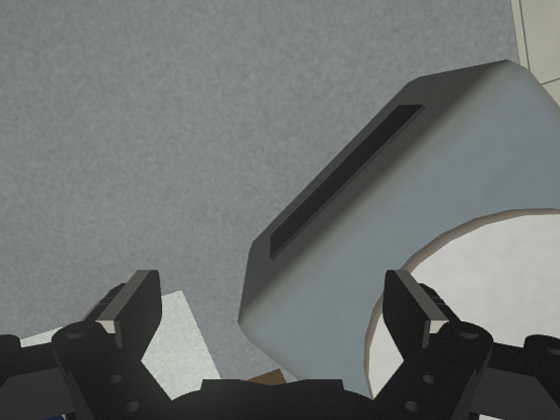

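The red scraper lies in the grey cradle at top (385,216). The look-alikes are turquoise at (328,211), black at (347,264), (403,267) and (446,300), and a red box at (425,112). I choose the red one in the cradle and will check it in a crop.

```bash
python3 - <<'E'
import cv2,numpy as np
t=cv2.imread("pics/top0.png");s=cv2.imread("pics/side0.png")
a=cv2.resize(t[190:250,345:425],None,fx=9,fy=9,interpolation=cv2.INTER_CUBIC)
cv2.imwrite("pics/c1.png",a)
a=cv2.resize(t[185:255,165:295],None,fx=6,fy=6,interpolation=cv2.INTER_CUBIC)
cv2.imwrite("pics/c2.png",a)
a=cv2.resize(s[255:335,310:400],None,fx=7,fy=7,interpolation=cv2.INTER_CUBIC)
cv2.imwrite("pics/c3.png",a)
E
```

```text
(no output)
```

View pics/c1.png

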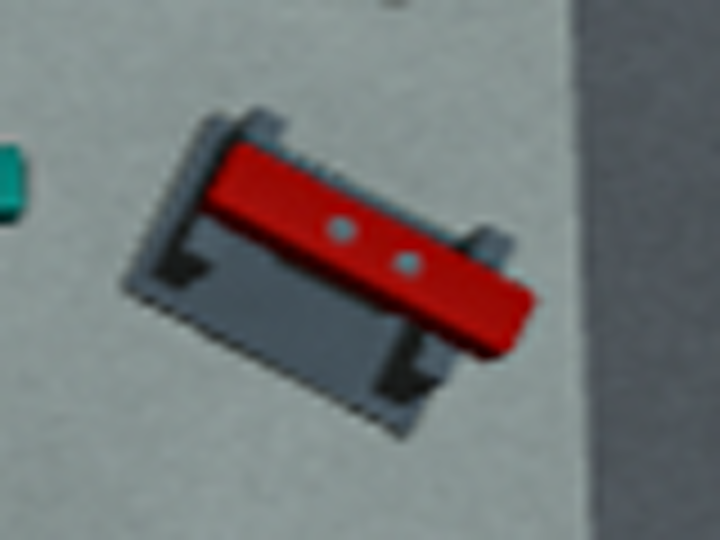

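View pics/c2.png

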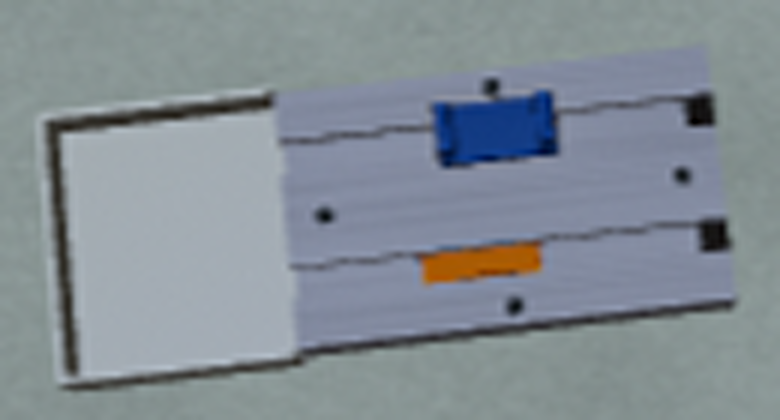

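View pics/c3.png

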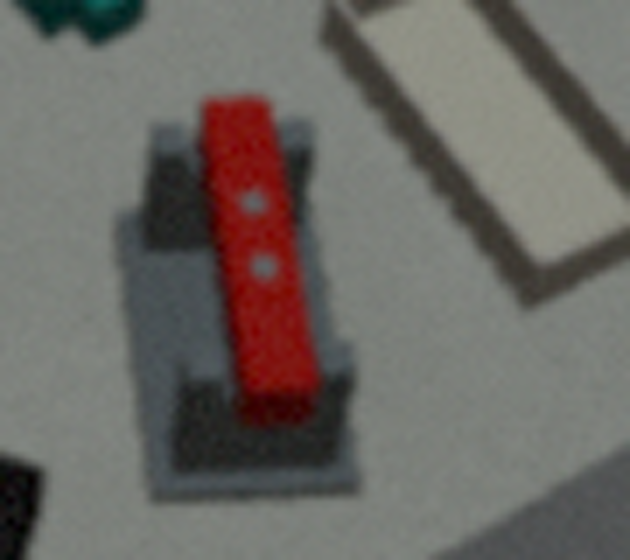

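The red bar with a blade below it sits in the grey cradle and has no turquoise or black parts, so the choice holds. The orange foot is in the slot nearer the robot, at about (247,228) in the top view. Next I compute the poses.

```bash
cat > h.py <<'E'
import numpy as np,cv2
from scipy.spatial.transform import Rotation as R
def Rq(q): return R.from_quat([q[1],q[2],q[3],q[0]]).as_matrix()
def cam(cal,st=None):
    K=np.array([[cal['fx'],0,cal['cx']],[0,cal['fy'],cal['cy']],[0,0,1]])
    if 'rvec' in cal:
        Rc=cv2.Rodrigues(cal['rvec'])[0].T; return K,Rc,-Rc@cal['tvec']
    H=cal['hand_eye'];Rt=Rq(st['ee_rot'])
    return K,Rt@H[:3,:3],Rt@H[:3,3]+st['position']
def back(uv,z,c):
    K,Rc,o=c; d=Rc@np.linalg.inv(K)@np.array([uv[0],uv[1],1.]); return o+d*(z-o[2])/d[2]
def proj(P,c):
    K,Rc,o=c; p=K@(Rc.T@(np.asarray(P)-o)); return p[:2]/p[2]
E
python3 - <<'E'
from h import *
from rig import eyes
c=cam(eyes.calibration('top')); cs=cam(eyes.calibration('side'))
f=lambda U,s,o:[(U[0]+.5)/s-.5+o[0],(U[1]+.5)/s-.5+o[1]]
P=[back(f(U,6,(165,185)),.044,c) for U in((706,46),(734,300),(275,92),(300,350))]
for p in P: print(np.round(p,4), proj(p,cs))
print("sides",[np.linalg.norm(P[i]-P[j]) for i,j in((0,1),(2,3),(0,2),(1,3))], "ctr",np.mean(P,0))
Y=P[2]+P[3]-P[0]-P[1];print("yaw y",np.degrees(np.arctan2(Y[1],Y[0])))
for U in((541,245),(541,268),(420,258),(425,283)): print("stub",back(f(U,6,(165,185)),.041,c))
H=[back(f(U,9,(345,190)),.084,c) for U in((240,143),(207,205),(497,345),(537,297))]
print("H",np.round(H,4),np.mean(H,0)); Y=H[0]+H[1]-H[2]-H[3];print(np.degrees(np.arctan2(Y[1],Y[0])))
print("screws",[back(f(U,9,(345,190)),.085,c) for U in ((342,229),(408,263))])
B=[back(f(U,9,(345,190)),.008,c) for U in((215,115),(130,285),(405,432))]
print("base",B,(B[0]+B[2])/2)
print("screws side",[back(f(U,7,(310,255)),.085,cs) for U in ((253,204),(263,267))])
E
```

```text
[ 0.6063 -0.057   0.044 ] [304.37011578 201.35076677]
[ 0.4773 -0.0718  0.044 ] [266.28949714 222.9286069 ]
[0.5808 0.1601 0.044 ] [259.25165235 159.78546172]
[0.4506 0.1437 0.044 ] [222.78244704 178.22465057]
sides [np.float64(0.12976821509616449), np.float64(0.13130735223164647), np.float64(0.2186058926434965), np.float64(0.21715641294708735)] ctr [0.52875106 0.04377275 0.044     ]
yaw y 96.87744915154786
stub [0.50456884 0.02494024 0.041     ]
stub [0.49296956 0.02475885 0.041     ]
stub [0.49750842 0.0853929  0.041     ]
stub [0.48494055 0.08261205 0.041     ]
H [[ 0.5607 -0.3179  0.084 ]
 [ 0.5401 -0.3067  0.084 ]
 [ 0.495  -0.3994  0.084 ]
 [ 0.5108 -0.4129  0.084 ]] [ 0.52667663 -0.3592174   0.084     ]
63.159289338417395
screws [array([ 0.53244694, -0.35012475,  0.085     ]), array([ 0.52146215, -0.37121064,  0.085     ])]
base [array([ 0.58394904, -0.32430197,  0.008     ]), array([ 0.52465039, -0.29394669,  0.008     ]), array([ 0.47496125, -0.3863825 ,  0.008     ])] [ 0.52945514 -0.35534224  0.008     ]
screws side [array([ 0.52904545, -0.35149018,  0.085     ]), array([ 0.51805976, -0.37206555,  0.085     ])]
```

Call:
servo_tool(increments=[{"spin": 8.5}, {"spin": 8.5}, {"spin": 8.5}, {"spin": 8.5}, {"spin": 8.5}, {"spin": 8.5}, {"spin": 8.5}, {"spin": 8.5}], hand=1, newtons=80)

```text
$.increments[0]: bad value
```

Call:
servo_tool(increments=[{"spin": 7.65}, {"spin": 7.65}, {"spin": 7.65}, {"spin": 7.65}, {"slide": [0, 0, -0.03]}, {"slide": [0, 0, 0]}])

```text
$.increments[0]: bad value
```

Call:
servo_tool(increments=[{"slide": [-0.026, 0.0365, 0]}, {"slide": [-0.026, 0.0365, 0]}, {"slide": [-0.026, 0.0365, 0]}, {"slide": [-0.026, 0.0365, 0]}, {"slide": [-0.026, 0.0365, 0]}, {"slide": [-0.026, 0.0365, 0]}, {"slide": [-0.026, 0.0365, 0]}, {"slide": [-0.026, 0.0365, 0]}])

```text
$.increments[0]: bad value
```

Call:
servo_tool(increments=[{"slide": [-0.026, 0.0365, 0]}, {"slide": [-0.026, 0.0365, 0]}, {"slide": [-0.026, 0.0365, 0]}, {"slide": [-0.026, 0.0365, 0]}, {"slide": [-0.026, 0.0365, 0]}, {"slide": [0, 0, 0]}, {"slide": [0, 0, 0]}])

```text
$.increments[0]: bad value
```

```bash
python3 - <<'E'
from rig import manip, eyes
import cv2,pickle
from h import *
s=manip.get_state();print(s['clock'],s['position'],s['ee_rot'],s['qpos'])
im=eyes.get_image("wrist");cv2.imwrite("pics/w1.png",im);pickle.dump(s,open("w1.pkl","wb"))
x=Rq(s['ee_rot'])[:,0];print(np.degrees(np.arctan2(x[1],x[0])))
E
```

```text
0.15 [0.18169666 0.54513859 0.230644  ] [-1.87134565e-04  1.60173568e-01  9.87088624e-01 -6.64254495e-04] [ 1.12800824e+00  2.76460660e-01  1.50581270e+00 -1.03267866e-05
  1.36069948e+00 -1.21052875e-01]
161.56604769579053
```

View pics/w1.png

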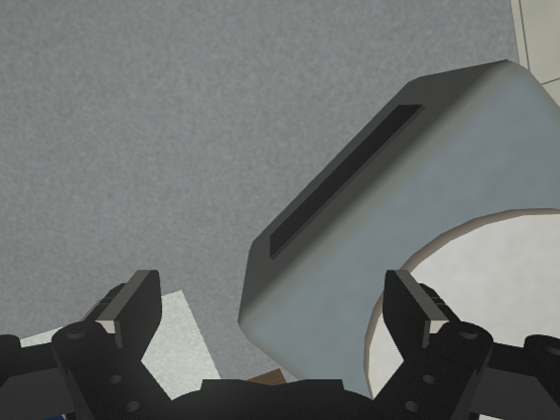

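All the moves were refused because each row needs both fields. Nothing moved.

Call:
servo_tool(increments=[{"slide": [0, 0, -0.004], "spin": 8.5}, {"slide": [0, 0, -0.004], "spin": 8.5}, {"slide": [0, 0, -0.004], "spin": 8.5}, {"slide": [0, 0, -0.004], "spin": 8.5}, {"slide": [0, 0, -0.004], "spin": 8.5}, {"slide": [0, 0, -0.004], "spin": 8.5}, {"slide": [0, 0, -0.004], "spin": 8.5}, {"slide": [0, 0, -0.004], "spin": 8.5}], hand=1, newtons=80)

```text
clock: 1.0
position: [0.1818, 0.5454, 0.2632]
ee_rot: [0.0, 0.687, 0.727, -0.0]
contact_force: [-0.3, 0.2, -0.1]
width: 0.0856
```

Call:
servo_tool(increments=[{"slide": [0, 0, 0], "spin": 7.6}, {"slide": [0, 0, 0], "spin": 7.6}, {"slide": [0, 0, 0], "spin": 7.5}, {"slide": [0, 0, 0], "spin": 7.5}, {"slide": [-0.026, 0.0365, 0], "spin": 0}, {"slide": [-0.026, 0.0365, 0], "spin": 0}, {"slide": [-0.026, 0.0365, 0], "spin": 0}, {"slide": [-0.026, 0.0365, 0], "spin": 0}])

```text
clock: 1.8
position: [0.2661, 0.3855, 0.2631]
ee_rot: [0.0, 0.851, 0.526, -0.0]
contact_force: [0.4, 0.3, -0.3]
width: 0.0852
```

Call:
servo_tool(increments=[{"slide": [-0.026, 0.0365, 0], "spin": 0}, {"slide": [-0.026, 0.0365, 0], "spin": 0}, {"slide": [-0.026, 0.0365, 0], "spin": 0}, {"slide": [-0.026, 0.0365, 0], "spin": 0}, {"slide": [-0.026, 0.0365, 0], "spin": 0}, {"slide": [-0.026, 0.0365, 0], "spin": 0}, {"slide": [-0.026, 0.0365, 0], "spin": 0}, {"slide": [-0.026, 0.0365, 0], "spin": 0}])

```text
clock: 2.6
position: [0.4339, 0.0685, 0.2634]
ee_rot: [-0.0, 0.851, 0.525, 0.0]
contact_force: [1.0, 0.4, 0.4]
width: 0.0855
```

Call:
servo_tool(increments=[{"slide": [-0.026, 0.0365, 0], "spin": 0}, {"slide": [0, 0, 0], "spin": 0}, {"slide": [0, 0, 0], "spin": 0}])

```text
clock: 2.9
position: [0.4544, 0.03, 0.2629]
ee_rot: [-0.001, 0.852, 0.524, -0.0]
contact_force: [-0.1, 1.1, -0.1]
width: 0.0852
```

```bash
cat > snap.py <<'E'
import sys,cv2,pickle
from rig import manip, eyes
from h import *
n=sys.argv[1]
s=manip.get_state();print(s['clock'],s['position'],s['contact_force'],s['width'],np.round(s['qpos'],2))
im=eyes.get_image("wrist");cv2.imwrite(f"pics/{n}.png",im);pickle.dump(s,open(f"{n}.pkl","wb"))
M=Rq(s['ee_rot']);x=M[:,0];print("toolx deg",np.degrees(np.arctan2(x[1],x[0])),"z",M[:,2])
E
python3 snap.py w2
```

```text
2.9 [0.45441733 0.02997243 0.26288758] [-0.05355176  1.12280068 -0.1195704 ] 0.08522418577320852 [-0.09  0.08  1.68  0.    1.39  0.38]
toolx deg 63.209659536283475 z [-1.27747700e-03  8.14432220e-04 -9.99998852e-01]
```

View pics/w2.png

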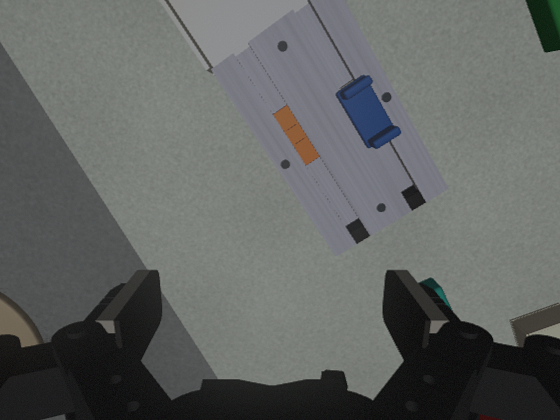

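The wrist view shows the plate, with the orange foot at (296,135), the blue clamp at (368,110) and the black blocks at (358,231) and (413,197). I enlarge it.

```bash
python3 - <<'E'
import cv2
t=cv2.imread("pics/w2.png")
cv2.imwrite("pics/c4.png",cv2.resize(t[40:260,190:460],None,fx=2.9,fy=2.7,interpolation=cv2.INTER_CUBIC))
cv2.imwrite("pics/c5.png",cv2.resize(t[90:260,260:390],None,fx=4,fy=3.5,interpolation=cv2.INTER_CUBIC))
E
```

```text
(no output)
```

View pics/c4.png

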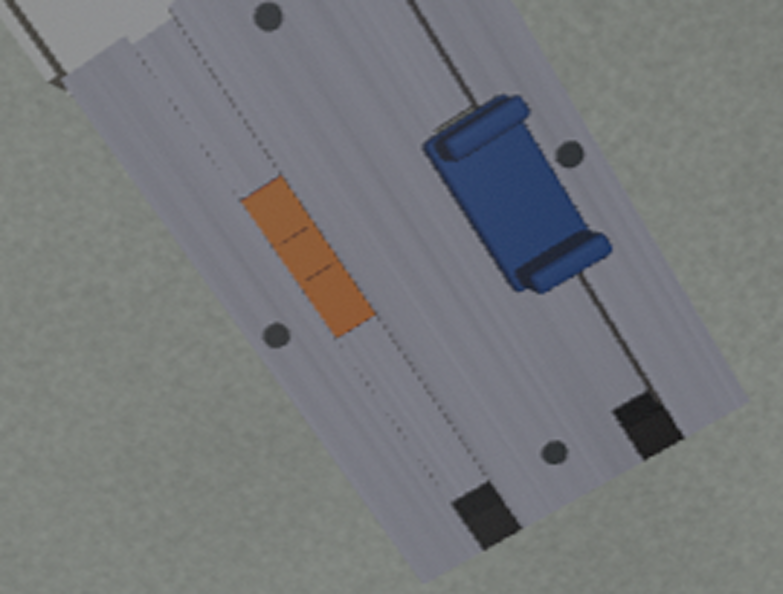

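View pics/c5.png

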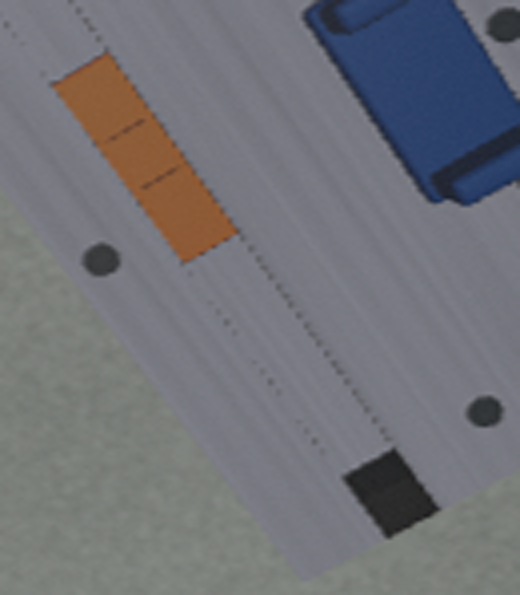

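```bash
cat > plate.py <<'E'
from h import *
from rig import eyes
import pickle
s=pickle.load(open('w2.pkl','rb'));c=cam(eyes.calibration('wrist'),s)
f=lambda U:[(U[0]+.5)/2.9-.5+190,(U[1]+.5)/2.7-.5+40]
pts=[((453,502),(-40,-96)),((490,482),(-24,-96)),((486,549),(-40,-110)),((521,527),(-24,-110)),((613,411),(24,-96)),((648,392),(40,-96)),((646,459),(24,-110)),((683,437),(40,-110)),((425,581),(-65,-110)),((748,398),(65,-110)),((65,86),(-65,110)),((130,40),(-40,110)),((172,11),(-24,110))]
W=np.array([back(f(u),.044,c)[:2] for u,_ in pts]);L=np.array([l for _,l in pts])/1e3
lc,wc=L.mean(0),W.mean(0);A=(L-lc).T@(W-wc)
th=np.arctan2(A[0,1]-A[1,0],A[0,0]+A[1,1]);Rm=np.array([[np.cos(th),-np.sin(th)],[np.sin(th),np.cos(th)]])
t=wc-Rm@lc
sc=np.trace(((L-lc)@Rm.T).T@(W-wc))/np.sum((L-lc)**2)
if __name__=="__main__":
    print("yaw",np.degrees(th),"org",t,"scale",sc);print(np.round((W-(L@Rm.T+t))*1e3,1).tolist())
    for U in((241,201),(281,177),(338,337),(376,314)):print("foot",np.round(Rm.T@(back(f(U),.031,c)[:2]-t)*1e3,1))
E
python3 plate.py
```

```text
yaw 7.2458530812245785 org [0.52612996 0.04657915] scale 0.9752152964647581
[[-0.2, 6.6], [-1.4, 6.0], [0.9, -2.0], [-0.4, -1.4], [-0.8, 6.1], [-3.5, 5.3], [0.9, -2.2], [-0.6, -2.1], [1.0, -1.1], [-0.5, -1.3], [1.4, -4.8], [1.6, -4.5], [1.5, -4.5]]
foot [-39.6  42.8]
foot [-24.   42.2]
foot [-39.2 -16.7]
foot [-23.8 -16.8]
```

```bash
sed -i 's/^W=np/pts=[p for p in pts if p[1][1]!=-96]\nW=np/' plate.py; python3 plate.py
```

```text
yaw 7.167383913672769 org [0.5268303  0.04389681] scale 0.9862310418940501
[[0.4, 0.6], [-1.0, 1.3], [0.3, 0.5], [-1.2, 0.7], [0.5, 1.5], [-1.1, 1.5], [0.5, -2.3], [0.8, -1.9], [0.7, -1.9]]
foot [-40.1  45.5]
foot [-24.4  44.9]
foot [-39.6 -14. ]
foot [-24.1 -14.1]
```

Call:
servo_tool(increments=[{"slide": [-0.0395, 0.024, 0], "spin": 0}, {"slide": [-0.0395, 0.024, 0], "spin": 0}, {"slide": [-0.0395, 0.024, 0], "spin": 0}, {"slide": [-0.0395, 0.024, 0], "spin": 0}, {"slide": [-0.0395, 0.024, 0], "spin": 0}, {"slide": [-0.0395, 0.024, 0], "spin": 0}, {"slide": [-0.0395, 0.024, 0.01], "spin": 0}, {"slide": [-0.0395, 0.024, 0.01], "spin": 0}])

```text
clock: 3.75
position: [0.4852, -0.3376, 0.2436]
ee_rot: [0.0, 0.85, 0.526, 0.001]
contact_force: [0.7, 0.5, 0.3]
width: 0.0855
```

Call:
servo_tool(increments=[{"slide": [-0.0395, 0.024, 0.01], "spin": 0}, {"slide": [-0.0395, 0.024, 0.01], "spin": 0}, {"slide": [0, 0, 0], "spin": 0}, {"slide": [0, 0, 0], "spin": 0}])

```text
clock: 4.15
position: [0.4924, -0.4287, 0.2222]
ee_rot: [-0.001, 0.851, 0.525, 0.0]
contact_force: [-0.1, -0.2, 0.3]
width: 0.0854
```

```bash
python3 snap.py w3
```

```text
4.15 [ 0.49236801 -0.42870395  0.22220021] [-0.1348187  -0.20289214  0.28329213] 0.08537970070571814 [-0.82  0.4   1.34  0.    1.41 -0.36]
toolx deg 63.40177922556265 z [-0.00116089  0.00268355 -0.99999573]
```

View pics/w3.png

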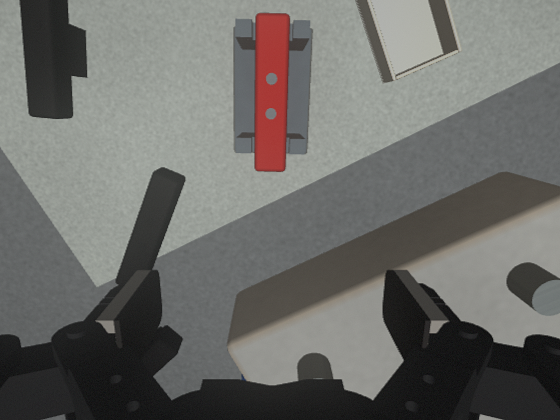

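```bash
python3 - <<'E'
import cv2
t=cv2.imread("pics/w3.png")
cv2.imwrite("pics/c6.png",cv2.resize(t[5:180,210:340],None,fx=5,fy=3.4,interpolation=cv2.INTER_CUBIC))
E
```

```text
(no output)
```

View pics/c6.png

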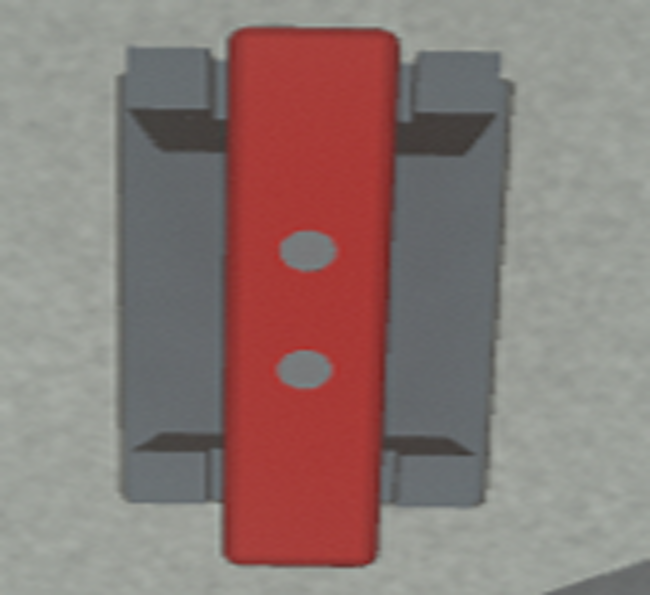

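```bash
python3 - <<'E'
from h import *
from rig import eyes
import pickle
s=pickle.load(open('w3.pkl','rb'));c=cam(eyes.calibration('wrist'),s)
f=lambda U:[(U[0]+.5)/5-.5+210,(U[1]+.5)/3.4-.5+5]
ang=lambda v:np.degrees(np.arctan2(v[1],v[0]))
H=[back(f(u),.084,c) for u in((229,28),(400,30),(224,565),(377,567))]
m=np.mean(H,0);print("handle",m,ang(H[0]+H[1]-H[2]-H[3]),[np.linalg.norm(H[i]-H[j]) for i,j in((0,1),(2,3),(0,2),(1,3))])
S=[back(f(u),.0845,c) for u in((308,250),(304,370))];print("screws",np.mean(S,0),ang(S[0]-S[1]))
C=[back(f(u),.07,c) for u in((127,47),(499,52),(124,502),(485,505))]
print("cradle",np.mean(C,0),ang(C[0]+C[1]-C[2]-C[3]),[np.linalg.norm(C[i]-C[j]) for i,j in((0,1),(2,3),(0,2),(1,3))])
M=Rq(s['ee_rot']);print("to handle in tool:",M.T@(np.r_[m[:2],.0545]-s['position']))
np.savez('grasp.npz',m=m)
E
```

```text
handle [ 0.52443317 -0.36108045  0.084     ] 62.279654615719295 [np.float64(0.023254805648626597), np.float64(0.023185564003101358), np.float64(0.10825347449347815), np.float64(0.10831220445971856)]
screws [ 0.52439868 -0.36078721  0.0845    ] 61.97406519009483
cradle [ 0.52710872 -0.35606528  0.07      ] 62.58372345453552 [np.float64(0.053325932406396444), np.float64(0.056677097828546776), np.float64(0.09542069985339392), np.float64(0.0950472136274622)]
to handle in tool: [ 0.07450798 -0.00122962  0.16784374]
```

Call:
servo_tool(increments=[{"slide": [0.037, -0.0006, 0.01], "spin": 1.0}, {"slide": [0.0375, -0.0006, 0.01], "spin": 0}, {"slide": [0, 0, 0.04], "spin": 0}, {"slide": [0, 0, 0.04], "spin": 0}, {"slide": [0, 0, 0.02], "spin": 0}, {"slide": [0, 0, 0], "spin": 0}, {"slide": [0, 0, 0], "spin": 0}])

```text
clock: 4.9
position: [0.5256, -0.3618, 0.1046]
ee_rot: [0.001, 0.855, 0.519, 0.0]
contact_force: [-0.1, -0.7, 0.2]
width: 0.0856
```

```bash
python3 snap.py w4
```

```text
4.9 [ 0.52561324 -0.36181755  0.10462689] [-0.14975775 -0.67056719  0.17959253] 0.08555129272416781 [-0.71  0.46  1.55  0.    1.13 -0.23]
toolx deg 62.475865453196974 z [ 1.14939178e-03 -5.25976552e-04 -9.99999201e-01]
```

View pics/w4.png

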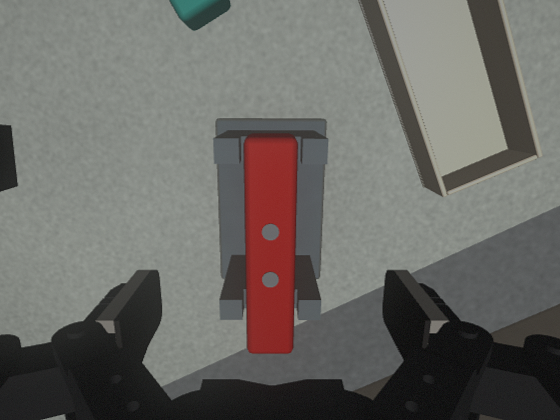

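```bash
python3 - <<'E'
from h import *
from rig import eyes
import pickle
s=pickle.load(open('w4.pkl','rb'));c=cam(eyes.calibration('wrist'),s);M=Rq(s['ee_rot'])
for u in((270.3,232),(270.3,280)):print(M.T@(back(u,.0845,c)-s['position']))
H=[back(u,.084,c) for u in((246,137),(296,137),(248,352),(293,352))]
for h in H:print(M.T@(h-s['position']))
print(np.mean(H,0))
E
```

```text
[ 0.01221794 -0.00131036  0.02012604]
[-0.01190262 -0.00134874  0.02012443]
[ 0.05507057 -0.01167145  0.02061573]
[0.05505993 0.00978293 0.02064282]
[-0.0520877  -0.01270971  0.02060749]
[-0.05210101  0.01008204  0.02063626]
[ 0.52532215 -0.35998932  0.084     ]
```

Call:
servo_tool(increments=[{"slide": [0, -0.001, 0.02], "spin": 0}, {"slide": [0, 0, 0.02], "spin": 0}, {"slide": [0, 0, 0.01], "spin": 0}, {"slide": [0, 0, 0], "spin": 0}, {"slide": [0, 0, 0], "spin": 0}])

```text
clock: 5.45
position: [0.5247, -0.3632, 0.0546]
ee_rot: [0.001, 0.856, 0.518, 0.0]
contact_force: [-0.2, -0.1, 0.4]
width: 0.0857
```

Call:
servo_tool(increments=[{"slide": [0, 0, 0], "spin": 0}, {"slide": [0, 0, 0], "spin": 0}, {"slide": [0, 0, 0], "spin": 0}, {"slide": [0, 0, 0], "spin": 0}, {"slide": [0, 0, 0], "spin": 0}, {"slide": [0, 0, 0], "spin": 0}, {"slide": [0, 0, 0], "spin": 0}, {"slide": [0, 0, 0], "spin": 0}], hand=0, newtons=90)

```text
clock: 6.25
position: [0.5243, -0.363, 0.0538]
ee_rot: [0.0, 0.856, 0.518, 0.0]
contact_force: [0.5, -0.0, 6.3]
width: 0.0226
```

Call:
servo_tool(increments=[{"slide": [0, 0, -0.03], "spin": 0}, {"slide": [0, 0, -0.04], "spin": 0}, {"slide": [0, 0, -0.04], "spin": 0}, {"slide": [0, 0, -0.02], "spin": -8.5}, {"slide": [0, 0, 0], "spin": -8.5}, {"slide": [0, 0, 0], "spin": -8.5}, {"slide": [0, 0, 0], "spin": -8.5}, {"slide": [0, 0, 0], "spin": 0}])

```text
clock: 7.05
position: [0.5234, -0.3623, 0.1822]
ee_rot: [-0.001, 0.667, 0.745, 0.0]
contact_force: [-0.2, 0.6, -1.7]
width: 0.0225
```

Call:
servo_tool(increments=[{"slide": [0.044, 0.0026, 0], "spin": 0}, {"slide": [0.044, 0.0026, 0], "spin": 0}, {"slide": [0.044, 0.0026, 0], "spin": 0}, {"slide": [0.044, 0.0026, 0], "spin": 0}, {"slide": [0.044, 0.0026, 0], "spin": 0}, {"slide": [0.044, 0.0026, 0], "spin": 0}, {"slide": [0.044, 0.0026, 0], "spin": 0}, {"slide": [0, 0, 0], "spin": 0}])

```text
clock: 7.85
position: [0.5061, -0.0493, 0.1828]
ee_rot: [-0.002, 0.666, 0.746, 0.001]
contact_force: [-0.6, -0.3, -1.4]
width: 0.0226
```

```bash
python3 snap.py w5; python3 -c "
from rig import eyes;import cv2
for n in('side','top'):cv2.imwrite(f'pics/{n}1.png',eyes.get_image(n))"
```

```text
7.85 [ 0.50611376 -0.0492909   0.18275441] [-0.58170261 -0.31415941 -1.35913979] 0.022640665634332088 [-0.24  0.21  1.72  0.    1.21 -0.35]
toolx deg 96.46452246632137 z [-0.00239113  0.00377053 -0.99999003]
```

View pics/w5.png

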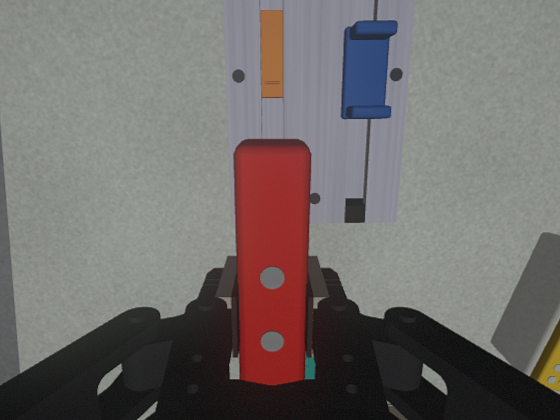

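View pics/side1.png

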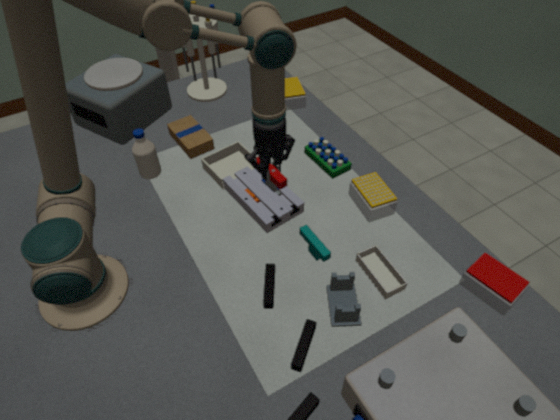

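```bash
python3 - <<'E'
import cv2
t=cv2.imread("pics/w5.png")
cv2.imwrite("pics/c7.png",cv2.resize(t[0:230,215:420],None,fx=3.6,fy=2.6,interpolation=cv2.INTER_CUBIC))
E
```

```text
(no output)
```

View pics/c7.png

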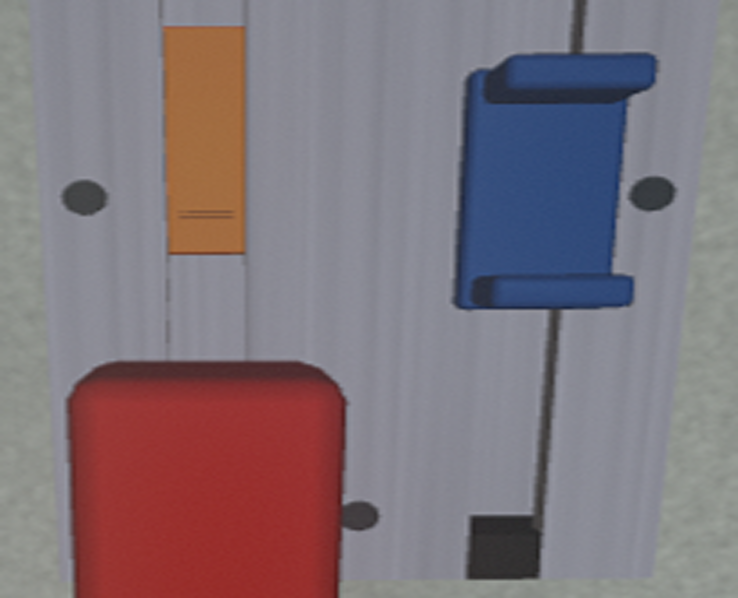

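```bash
python3 - <<'E'
from h import *
from rig import eyes
import pickle
from plate import Rm,t,th
s=pickle.load(open('w5.pkl','rb'));c=cam(eyes.calibration('wrist'),s);M=Rq(s['ee_rot'])
f=lambda U:[(U[0]+.5)/3.6-.5+215,(U[1]+.5)/2.6-.5]
g=lambda u,z:np.round((M.T@(back(f(u),z,c)-s['position']))*1e3,1)
for u in((162,2),(246,2),(168,350),(246,350)):print("neck",g(u,.044))
for u in((163,27),(246,27),(169,253),(246,253)):print("foot",g(u,.031), Rm.T@(back(f(u),.031,c)[:2]-t)*1e3)
print("plate corner R",g((655,580),.044),"block",g((468,578),.044),g((540,578),.044))
zc=s['position'][2]+.0172+.013
h=lambda u:np.round((M.T@(back(u,zc,c)-s['position']))*1e3,1)
print("handle",[h(u) for u in((236,155),(310,155),(240,372),(305,372))],"screws",[h(u) for u in((272.5,278),(272.5,342))])
E
```

```text
neck [137.1  -9.1 139.3]
neck [137.1   6.7 139.3]
neck [ 48.2  -8.6 139. ]
neck [ 48.2   7.4 138.9]
foot [134.2  -9.3 152.3] [-40.36271955  44.58482975]
foot [134.2   7.1 152.3] [-23.94701342  44.36749788]
foot [ 74.9  -8.6 152.1] [-40.36056972 -14.65568692]
foot [ 74.9   7.6 152. ] [-24.23103846 -14.86178894]
plate corner R [-20.2  97.4 138.5] block [-19.6  56.4 138.6] [-19.6  72.2 138.5]
handle [array([ 54.1, -11.5, -30. ]), array([ 54.1,  10.6, -30. ]), array([-22.4, -12.1, -30.3]), array([-22.4,  10.9, -30.3])] screws [array([ 13.9,  -0.6, -30.1]), array([-10.2,  -0.6, -30.2])]
```

Call:
servo_tool(increments=[{"slide": [0.036, 0, 0], "spin": -0.4}, {"slide": [0, 0, 0.03], "spin": 0}, {"slide": [0, 0, 0.03], "spin": 0}, {"slide": [0, 0, 0.03], "spin": 0}, {"slide": [0, 0, 0], "spin": 0}, {"slide": [0, 0, 0], "spin": 0}])

```text
clock: 8.6
position: [0.5042, -0.02, 0.0932]
ee_rot: [-0.0, 0.665, 0.747, -0.0]
contact_force: [0.0, -0.0, -0.8]
width: 0.023
```

```bash
python3 snap.py w6; python3 -c "
from rig import eyes;import cv2
i=eyes.get_image('side');cv2.imwrite('pics/side2.png',cv2.resize(i[130:240,190:320],None,fx=5.5,fy=5.4,interpolation=2))"
```

```text
8.6 [ 0.50420887 -0.02002692  0.09324218] [ 0.00757539 -0.04016723 -0.76553427] 0.023040649488495105 [-0.18  0.29  1.86 -0.    0.99 -0.29]
toolx deg 96.62188215160911 z [-7.93632787e-04 -7.53354138e-06 -9.99999685e-01]
```

View pics/w6.png

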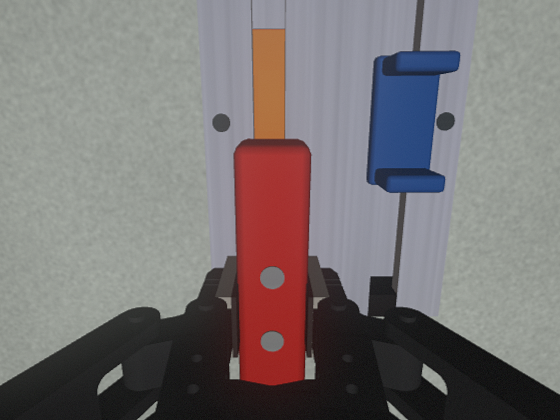

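View pics/side2.png

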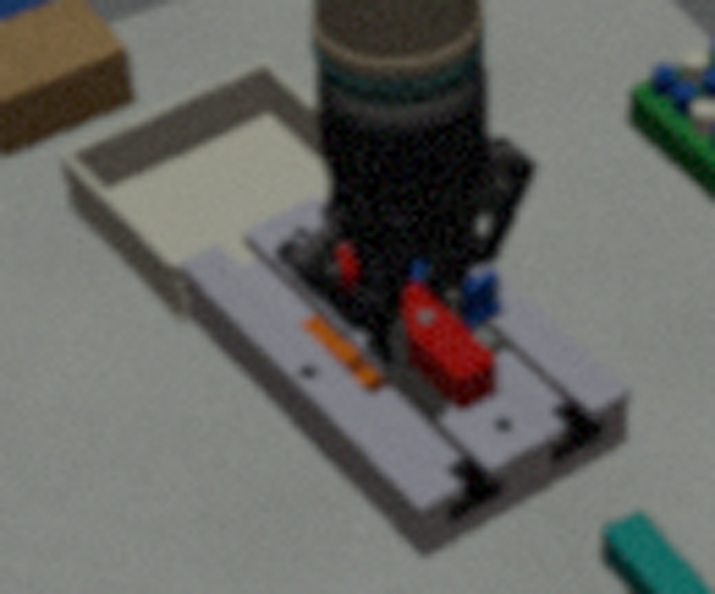

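```bash
python3 - <<'E'
from h import *
from rig import eyes
import pickle,cv2
s=pickle.load(open('w6.pkl','rb'));c=cam(eyes.calibration('wrist'),s);M=Rq(s['ee_rot'])
g=lambda u,z:np.round((M.T@(back(u,z,c)-s['position']))*1e3,1)
for u in((251.5,5),(285.5,5)):print("neck",g(u,.044))
for u in((252.5,30),(285.5,30),(253.5,135),(285.5,135)):print("foot",g(u,.031))
print("block",g((371,316),.044),g((396,316),.044))
cv2.imwrite("pics/c8.png",cv2.resize(cv2.imread("pics/w6.png")[0:150,190:350],None,fx=4.5,fy=4,interpolation=2))
E
```

```text
neck [113.2 -10.2  49.3]
neck [113.2   5.5  49.2]
foot [105.  -10.5  62.3]
foot [105.    6.   62.2]
foot [ 53.3 -10.7  62.3]
foot [53.3  6.5 62.2]
block [-48.5  56.4  49.2] [-48.5  70.9  49.2]
```

View pics/c8.png

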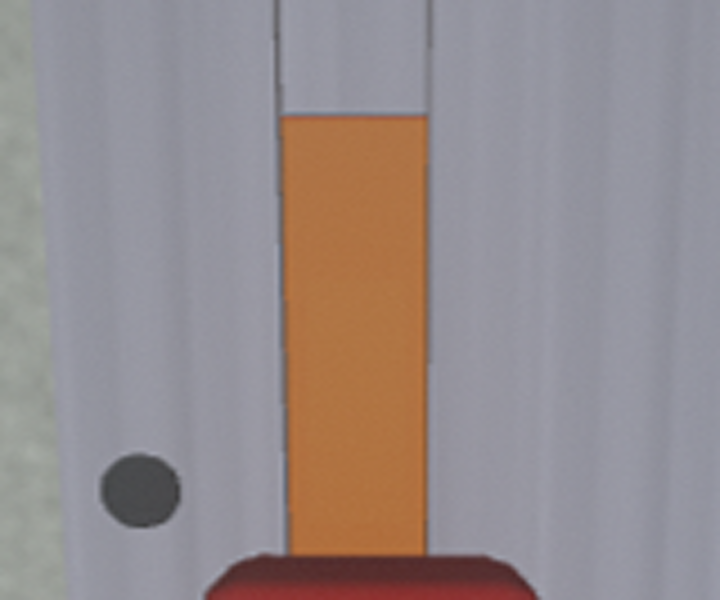

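```bash
python3 - <<'E'
from h import *
from rig import eyes
import pickle,cv2
s=pickle.load(open('w6.pkl','rb'));c=cam(eyes.calibration('wrist'),s);M=Rq(s['ee_rot'])
f=lambda U:[(U[0]+.5)/4.5-.5+190,(U[1]+.5)/4-.5]
g=lambda u,z:np.round((M.T@(back(f(u),z,c)-s['position']))*1e3,1)
for u in((275,2),(431,2),(286,500),(427,500)):print("neck",g(u,.044))
print(g((281,115),.031),g((428,115),.031))
E
```

```text
neck [115.2 -10.5  49.3]
neck [115.2   5.4  49.2]
neck [ 59.4 -10.2  49.3]
neck [59.4  5.5 49.2]
[105.7 -10.7  62.3] [105.7   5.6  62.2]
```

Call:
servo_tool(increments=[{"slide": [0, -0.0015, 0], "spin": 0}, {"slide": [0, 0, 0.006], "spin": 0}, {"slide": [0, 0, 0.006], "spin": 0}, {"slide": [0, 0, 0.005], "spin": 0}, {"slide": [0, 0, 0], "spin": 0}, {"slide": [0, 0, 0], "spin": 0}])

```text
clock: 9.3
position: [0.5023, -0.0189, 0.076]
ee_rot: [-0.0, 0.664, 0.748, -0.0]
contact_force: [0.1, 0.4, -1.4]
width: 0.0226
```

Call:
servo_tool(increments=[{"slide": [0, 0, 0.005], "spin": 0}, {"slide": [0, 0, 0.005], "spin": 0}, {"slide": [0, 0, 0.005], "spin": 0}, {"slide": [0, 0, 0], "spin": 0}, {"slide": [0, 0, 0], "spin": 0}, {"slide": [0, 0, 0], "spin": 0}])

```text
clock: 9.9
position: [0.5026, -0.019, 0.0614]
ee_rot: [0.0, 0.664, 0.748, 0.0]
contact_force: [-0.3, 0.7, -1.6]
width: 0.0227
```

```bash
python3 snap.py w7; python3 -c "
from rig import eyes;import cv2
i=eyes.get_image('side');cv2.imwrite('pics/side3.png',cv2.resize(i[130:240,190:320],None,fx=5.5,fy=5.4,interpolation=2))"
```

```text
9.9 [ 0.50259081 -0.01903206  0.06136096] [-0.31960692  0.6666229  -1.55522429] 0.02273881165429153 [-0.18  0.33  1.91  0.    0.91 -0.29]
toolx deg 96.75926540127548 z [ 3.14474305e-04  3.97223093e-05 -9.99999950e-01]
```

View pics/w7.png

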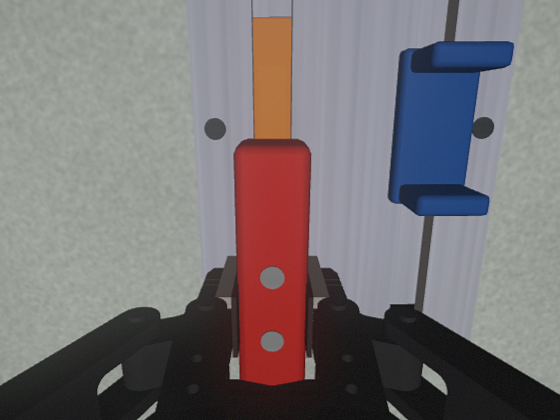

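View pics/side3.png

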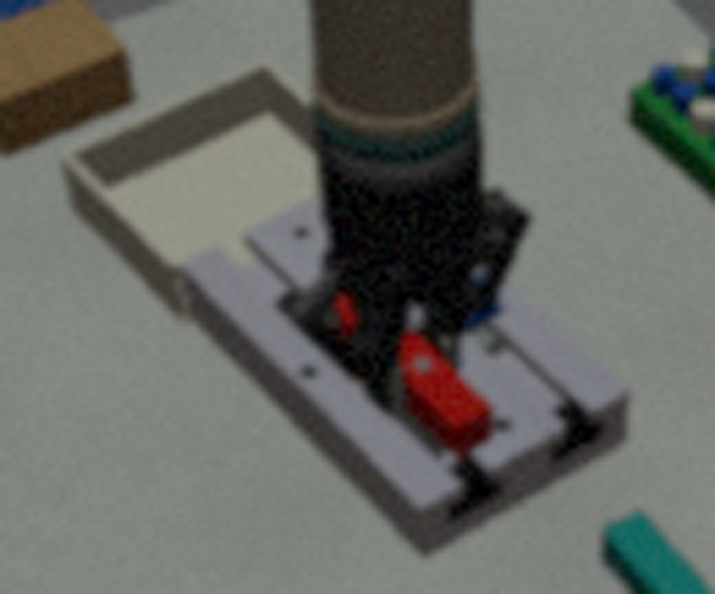

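Call:
servo_tool(increments=[{"slide": [0.008, 0, 0], "spin": 0}, {"slide": [0.008, 0, 0], "spin": 0}, {"slide": [0.008, 0, 0], "spin": 0}, {"slide": [0.006, 0, 0], "spin": 0}, {"slide": [0.006, 0, 0], "spin": 0}])

```text
clock: 10.5
position: [0.4982, 0.0174, 0.0614]
ee_rot: [0.0, 0.664, 0.748, 0.0]
contact_force: [0.5, -1.1, -1.2]
width: 0.0226
```

```bash
python3 snap.py w8
```

```text
10.5 [0.49817844 0.01740917 0.06140564] [ 0.50633321 -1.12202256 -1.20455594] 0.022632774348405212 [-0.1   0.32  1.91 -0.    0.9  -0.22]
toolx deg 96.80268878824451 z [ 3.51713239e-04 -2.28172588e-04 -9.99999912e-01]
```

View pics/w8.png

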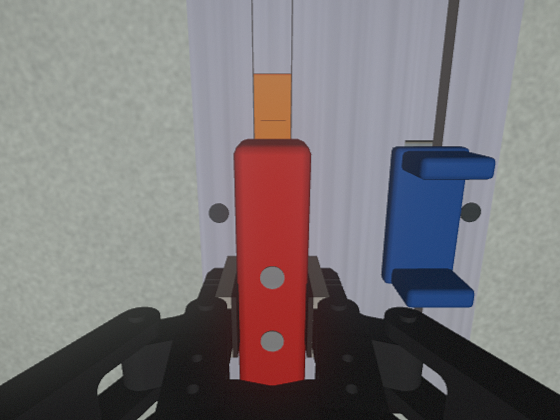

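```bash
python3 - <<'E'
from h import *
from rig import eyes
import pickle
s=pickle.load(open('w8.pkl','rb'));c=cam(eyes.calibration('wrist'),s);M=Rq(s['ee_rot'])
g=lambda u,z:np.round((M.T@(back(u,z,c)-s['position']))*1e3,1)
print("foot far",g((272,73.5),.031))
for u in((385,282),(393,150),(405,305),(392,272),(473,304),(467,275),(403,177),(493,176)):print(u,g(u,.05),g(u,.064),g(u,.077))
E
```

```text
foot far [81.9 -0.7 30.4]
(385, 282) [-8.2 50.2 11.4] [-1.2 45.6 -2.6] [  5.2  41.2 -15.6]
(393, 150) [51.  48.7 11.4] [52.5 44.2 -2.6] [ 54.   40.  -15.6]
(405, 305) [-19.8  60.3  11.4] [-11.8  54.8  -2.6] [ -4.3  49.6 -15.6]
(392, 272) [-3.3 52.9 11.4] [ 3.2 48.1 -2.6] [  9.3  43.5 -15.6]
(473, 304) [-19.3  91.5  11.4] [-11.3  83.1  -2.6] [ -3.9  75.3 -15.6]
(467, 275) [-4.8 86.7 11.4] [ 1.9 78.7 -2.6] [  8.1  71.3 -15.6]
(403, 177) [39.8 53.8 11.4] [42.4 48.8 -2.6] [ 44.8  44.2 -15.6]
(493, 176) [40.2 91.2 11.4] [42.7 82.8 -2.6] [ 45.1  75.1 -15.6]
```

Call:
servo_tool(increments=[{"slide": [0.008, 0, 0], "spin": 0}, {"slide": [0.008, 0, 0], "spin": 0}, {"slide": [0.008, 0, 0], "spin": 0}, {"slide": [0.008, 0, 0], "spin": 0}, {"slide": [0.008, 0, 0], "spin": 0}, {"slide": [0.008, 0, 0], "spin": 0}, {"slide": [0.008, 0, 0], "spin": 0}, {"slide": [0.008, 0, 0], "spin": 0}])

```text
clock: 11.35
position: [0.4906, 0.081, 0.0613]
ee_rot: [0.0, 0.664, 0.748, 0.0]
contact_force: [0.5, -1.0, -1.1]
width: 0.0225
```

```bash
python3 snap.py w9
```

```text
11.35 [0.49056639 0.08096162 0.06133627] [ 0.45382074 -1.02440964 -1.05278137] 0.02252934082125147 [ 0.02  0.32  1.92  0.    0.9  -0.09]
toolx deg 96.76689977070006 z [ 1.12626549e-04  2.92744868e-05 -9.99999993e-01]
```

View pics/w9.png

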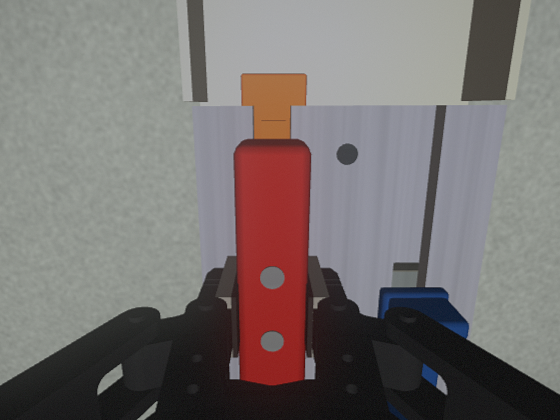

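The foot now sticks out over the tray at (274,90) with the blade still behind it, so I continue.

Call:
servo_tool(increments=[{"slide": [0.007, 0, 0], "spin": 0}, {"slide": [0.007, 0, 0], "spin": 0}, {"slide": [0.007, 0, 0], "spin": 0}, {"slide": [0.007, 0, 0], "spin": 0}, {"slide": [0.007, 0, 0], "spin": 0}, {"slide": [0.007, 0, 0], "spin": 0}, {"slide": [0.007, 0, 0], "spin": 0}, {"slide": [0.007, 0, 0], "spin": 0}])

```text
clock: 12.2
position: [0.4838, 0.1367, 0.0612]
ee_rot: [-0.0, 0.664, 0.748, 0.0]
contact_force: [1.0, 0.4, -1.4]
width: 0.0233
```

```bash
python3 snap.py w10
```

```text
12.2 [0.48382852 0.13673105 0.06122568] [ 1.00080859  0.37637571 -1.445484  ] 0.0233337382133147 [0.14 0.33 1.91 0.   0.91 0.02]
toolx deg 96.75390333759532 z [-2.63139672e-04  4.82163820e-04 -9.99999849e-01]
```

View pics/w10.png

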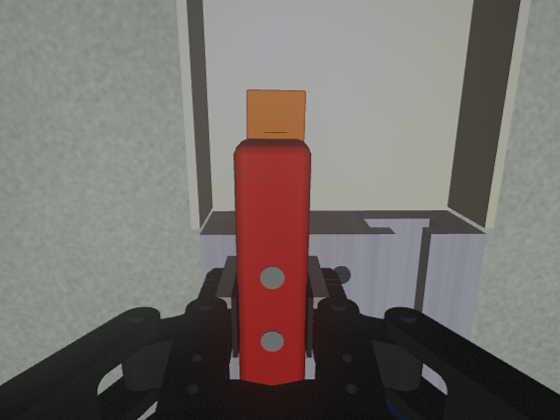

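Call:
servo_tool(increments=[{"slide": [-0.004, 0, 0], "spin": 0}, {"slide": [0, 0, -0.02], "spin": 0}, {"slide": [0, 0, -0.03], "spin": 0}, {"slide": [0, 0, -0.04], "spin": 0}, {"slide": [-0.03, 0, -0.03], "spin": 0}, {"slide": [-0.04, 0, 0], "spin": 0}, {"slide": [-0.04, 0, 0], "spin": 0}, {"slide": [0, 0, 0], "spin": 0}])

```text
clock: 13.05
position: [0.4983, 0.018, 0.1817]
ee_rot: [0.002, 0.666, 0.746, -0.001]
contact_force: [1.2, 0.4, -2.1]
width: 0.0223
```

```bash
python3 snap.py w11;python3 - <<'E'
from h import *
from rig import eyes
import pickle
from plate import Rm,t
s=pickle.load(open('w10.pkl','rb'));c=cam(eyes.calibration('wrist'),s)
for u in((247,91),(306,91)):print(Rm.T@(back(u,.015,c)[:2]-t))
E
```

```text
13.05 [0.49827531 0.01799757 0.18169908] [ 1.16125112  0.43844613 -2.13636226] 0.02234603157949214 [-0.1   0.2   1.74 -0.    1.2  -0.21]
toolx deg 96.49123460892915 z [ 0.00152473 -0.00307816 -0.9999941 ]
[-0.04354425  0.17241882]
[-0.01516919  0.1722005 ]
```

View pics/w11.png

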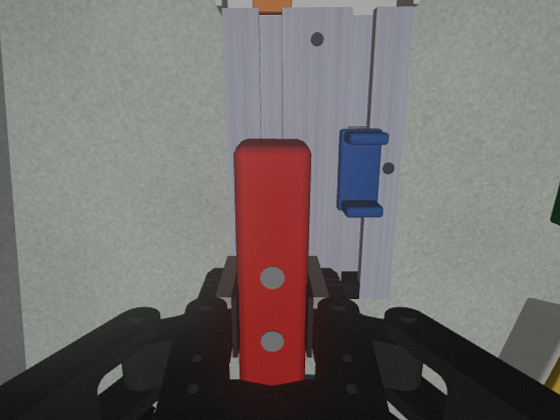

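```bash
python3 - <<'E'
from rig import eyes;import cv2
from h import *
from plate import Rm,t
i=eyes.get_image('side');cv2.imwrite('pics/side4.png',cv2.resize(i[130:240,190:320],None,fx=5.5,fy=5.4,interpolation=2))
i=eyes.get_image('top');cv2.imwrite('pics/top4.png',cv2.resize(i[190:255,165:255],None,fx=8,fy=8,interpolation=2))
E
```

```text
(no output)
```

View pics/side4.png

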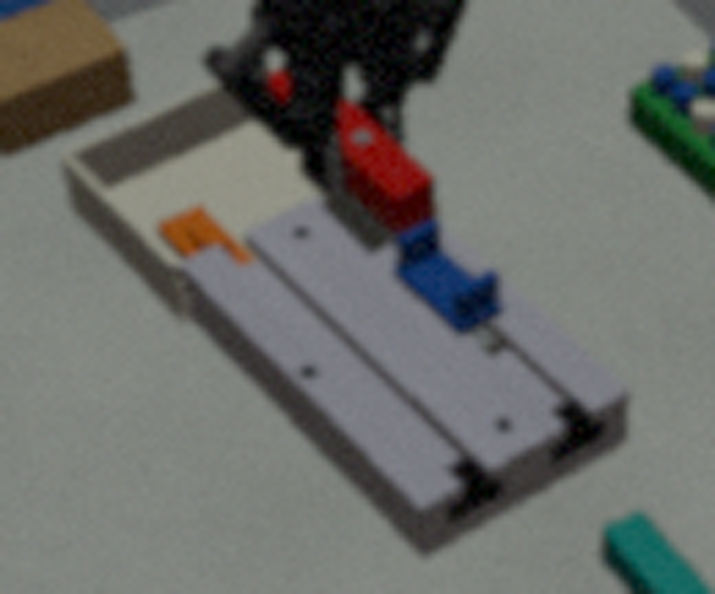

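View pics/top4.png

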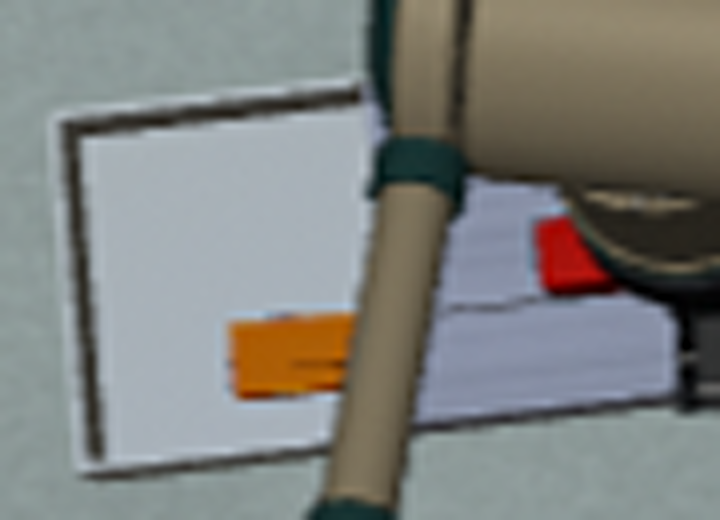

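The foot's rear is hidden here, and it may be resting on the slot lip. I look from closer.

Call:
servo_tool(increments=[{"slide": [0.03, 0, 0], "spin": 0}, {"slide": [0.03, 0, 0], "spin": 0}, {"slide": [0, 0, 0], "spin": 0}])

```text
clock: 13.5
position: [0.4891, 0.0862, 0.181]
ee_rot: [-0.001, 0.663, 0.749, 0.001]
contact_force: [0.4, -0.1, -1.2]
width: 0.0228
```

```bash
python3 snap.py w12;python3 - <<'E'
import cv2
cv2.imwrite('pics/c12.png',cv2.resize(cv2.imread('pics/w12.png')[0:170,200:400],None,fx=3.8,fy=3.4,interpolation=2))
E
```

```text
13.5 [0.48911368 0.08620199 0.18100852] [ 0.41473669 -0.09023348 -1.15288227] 0.022801344539305855 [ 0.03  0.19  1.75  0.    1.2  -0.09]
toolx deg 97.00400810002331 z [-0.00137612  0.00257125 -0.99999575]
```

View pics/c12.png

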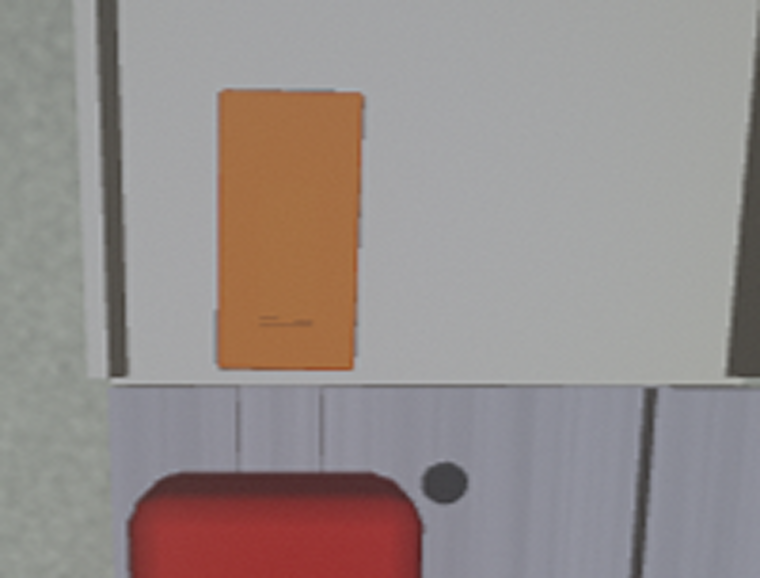

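The foot lies flat inside the tray, fully clear of the plate edge (crop rows 90–369, edge at 385). Now I return to the cradle.

Call:
servo_tool(increments=[{"slide": [-0.044, -0.002, 0], "spin": 0}, {"slide": [-0.044, -0.002, 0], "spin": 0}, {"slide": [-0.044, -0.002, 0], "spin": 0}, {"slide": [-0.044, -0.002, 0], "spin": 0}, {"slide": [-0.044, -0.002, 0], "spin": 0}, {"slide": [-0.044, -0.002, 0], "spin": 0}, {"slide": [-0.044, -0.002, 0], "spin": 0}, {"slide": [-0.044, -0.002, 0], "spin": 0}])

```text
clock: 14.35
position: [0.5157, -0.2709, 0.1811]
ee_rot: [-0.0, 0.664, 0.748, -0.0]
contact_force: [1.0, 0.3, -1.2]
width: 0.0229
```

Call:
servo_tool(increments=[{"slide": [-0.03, 0, 0], "spin": 0}, {"slide": [0, 0, 0], "spin": 8.5}, {"slide": [0, 0, 0], "spin": 8.5}, {"slide": [0, 0, 0], "spin": 8.5}, {"slide": [0, 0, 0], "spin": 8.5}, {"slide": [0, 0, 0], "spin": 0.5}, {"slide": [0, 0, 0], "spin": 0}, {"slide": [0, 0, 0], "spin": 0}])

```text
clock: 15.15
position: [0.5195, -0.2989, 0.1812]
ee_rot: [-0.0, 0.855, 0.518, -0.0]
contact_force: [-0.1, 0.3, -1.3]
width: 0.0228
```

```bash
python3 snap.py w13;python3 - <<'E'
from h import *
import pickle
s=pickle.load(open('w13.pkl','rb'));print(Rq(s['ee_rot']).T@(np.r_[.5243,-.363,.0538]-s['position']))
E
```

```text
15.15 [ 0.51946911 -0.29885796  0.1811692 ] [-0.1058126   0.29886639 -1.33722693] 0.022758300715448043 [-0.64  0.34  1.53 -0.    1.27 -0.16]
toolx deg 62.3952250659755 z [-1.71400744e-04  8.41685286e-05 -9.99999982e-01]
[-0.05460132  0.03402677  0.12736297]
```

View pics/w13.png

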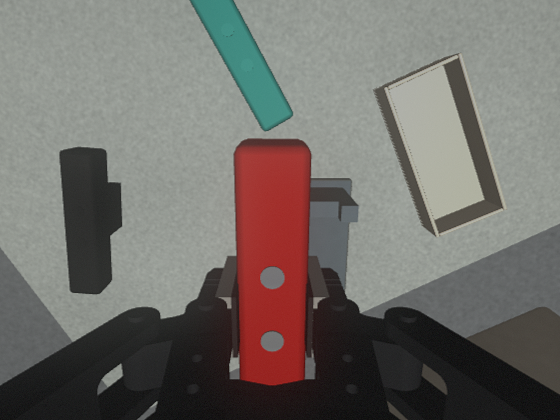

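Call:
servo_tool(increments=[{"slide": [-0.0275, 0.017, 0], "spin": 0}, {"slide": [-0.027, 0.017, 0], "spin": 0}, {"slide": [0, 0, 0], "spin": 0}, {"slide": [0, 0, 0.03], "spin": 0}, {"slide": [0, 0, 0.03], "spin": 0}, {"slide": [0, 0, 0.03], "spin": 0}, {"slide": [0, 0, 0], "spin": 0}, {"slide": [0, 0, 0], "spin": 0}])

```text
clock: 16.0
position: [0.5243, -0.3626, 0.0913]
ee_rot: [-0.0, 0.856, 0.517, -0.0]
contact_force: [0.2, -0.6, -0.8]
width: 0.0226
```

```bash
python3 snap.py w14;python3 - <<'E'
from h import *
import pickle
s=pickle.load(open('w14.pkl','rb'));print(Rq(s['ee_rot']).T@(np.r_[.5243,-.363,.0538]-s['position']))
E
```

```text
16.0 [ 0.52426716 -0.36262521  0.09134341] [ 0.16918997 -0.55044027 -0.76561621] 0.022642719122300353 [-0.71  0.47  1.57  0.    1.11 -0.23]
toolx deg 62.30318166146337 z [-5.23026411e-04  8.02613605e-04 -9.99999541e-01]
[-0.00033414  0.00023466  0.03754307]
```

View pics/w14.png

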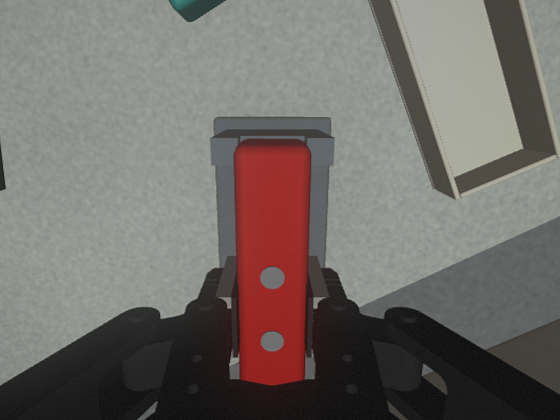

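The scraper is centred over the notches (handle mid-column 272, cradle horns 211–334). I lower it.

Call:
servo_tool(increments=[{"slide": [0, 0, 0.012], "spin": 0}, {"slide": [0, 0, 0.012], "spin": 0}, {"slide": [0, 0, 0.008], "spin": 0}, {"slide": [0, 0, 0.005], "spin": 0}, {"slide": [0, 0, 0], "spin": 0}, {"slide": [0, 0, 0], "spin": 0}])

```text
clock: 16.65
position: [0.5243, -0.363, 0.0541]
ee_rot: [-0.0, 0.856, 0.517, 0.0]
contact_force: [-0.4, 0.1, -2.4]
width: 0.0225
```

Call:
servo_tool(increments=[{"slide": [0, 0, 0], "spin": 0}, {"slide": [0, 0, 0], "spin": 0}, {"slide": [0, 0, 0], "spin": 0}, {"slide": [0, 0, 0], "spin": 0}, {"slide": [0, 0, 0], "spin": 0}, {"slide": [0, 0, 0], "spin": 0}, {"slide": [0, 0, 0], "spin": 0}, {"slide": [0, 0, 0], "spin": 0}], hand=1)

```text
clock: 17.45
position: [0.5242, -0.363, 0.0543]
ee_rot: [-0.0, 0.856, 0.517, 0.0]
contact_force: [-0.2, 0.3, -0.7]
width: 0.0854
```

Call:
servo_tool(increments=[{"slide": [0, 0, -0.02], "spin": 0}, {"slide": [0, 0, -0.03], "spin": 0}, {"slide": [0, 0, -0.04], "spin": 0}, {"slide": [0, 0, -0.04], "spin": 0}, {"slide": [-0.04, 0, -0.03], "spin": 0}, {"slide": [-0.04, 0, 0], "spin": 0}, {"slide": [0, 0, 0], "spin": 0}, {"slide": [0, 0, 0], "spin": 0}])

```text
clock: 18.25
position: [0.4864, -0.4341, 0.2139]
ee_rot: [-0.001, 0.856, 0.516, 0.0]
contact_force: [-0.8, 0.4, -0.4]
width: 0.0855
```

```bash
python3 snap.py w15; python3 -c "
from rig import eyes;import cv2
for n in('side','top'):cv2.imwrite(f'pics/{n}9.png',eyes.get_image(n))
cv2.imwrite('pics/c15.png',cv2.resize(cv2.imread('pics/w15.png')[0:200,200:350],None,fx=5,fy=3,interpolation=2))"
```

```text
18.25 [ 0.48635046 -0.43412538  0.213938  ] [-0.80593566  0.43227675 -0.38377257] 0.08552773144112406 [-0.84  0.4   1.36  0.    1.38 -0.35]
toolx deg 62.15046114690572 z [-9.69940733e-05  1.22372508e-03 -9.99999247e-01]
```

View pics/w15.png

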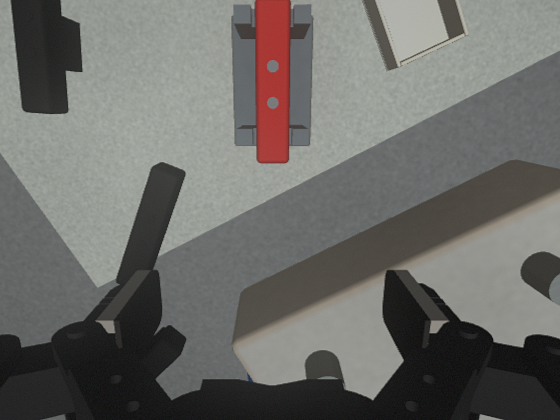

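View pics/c15.png

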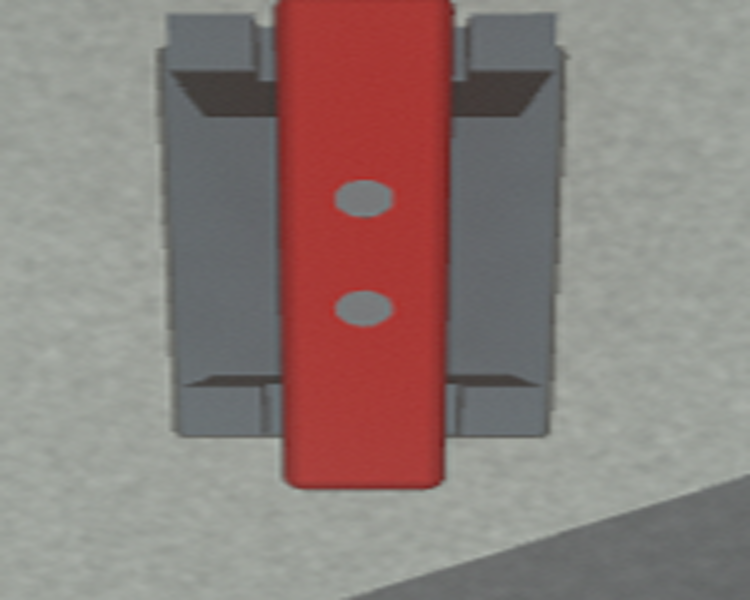

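View pics/top9.png

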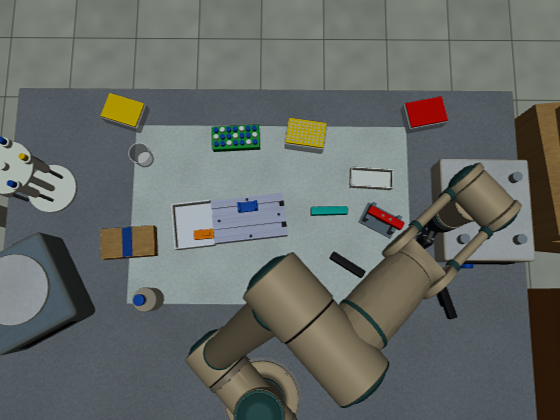

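View pics/side9.png

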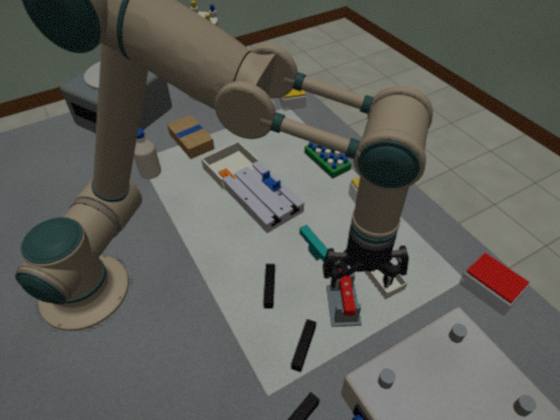

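```bash
python3 - <<'E'
from h import *
from rig import eyes,manip
import pickle
from plate import Rm,t
ca=cam(eyes.calibration('top'));b=cv2.imread('pics/top9.png');a=cv2.imread('pics/top0.png')
def blob(i,m,z):
    v,u=np.nonzero(m);return Rm.T@(back((u.mean(),v.mean()),z,ca)[:2]-t)
for i in(a,b):
    h=cv2.cvtColor(i,cv2.COLOR_BGR2HSV);roi=np.zeros(h.shape[:2],bool);roi[185:255,165:295]=1
    o=roi&(h[...,0]>8)&(h[...,0]<22)&(h[...,1]>150);bl=roi&(h[...,0]>105)&(h[...,0]<125)&(h[...,1]>150)
    print("orange",blob(i,o,.015),"blue",blob(i,bl,.06),o.sum(),bl.sum())
s=pickle.load(open('w15.pkl','rb'));c=cam(eyes.calibration('wrist'),s)
f=lambda U:[(U[0]+.5)/5-.5+200,(U[1]+.5)/3-.5]
S=np.mean([back(f(u),.0845,c) for u in((364,199),(364,309))],0)
C=np.mean([back(f(u),.07,c) for u in((167,13),(556,13),(177,437),(550,437))],0)
k=np.radians(62.4);d=(S-C)[:2];print("grip in cradle x,y",d@[np.sin(k),-np.cos(k)],d@[np.cos(k),np.sin(k)])
manip.sign_off()
E
```

```text
orange [-0.02615557  0.01561489] blue [ 0.03297342 -0.00064503] 84 185
orange [-0.02830762  0.14371658] blue [ 0.03305714 -0.00052098] 175 186
grip in cradle x,y 0.00019641444253851086 -0.005254145571705509
the job is handed in; nothing more can be done
```

I handed in the job at about 18.4 s of the 48 s. The arm took the red scraper from its cradle and lowered the blade into the slot behind the broken foot, which was in slot a, nearer the robot. It then pushed the foot out into the tray and laid the scraper back in its cradle. The hand-in gave no verdict, so these are my own last checks:

- **Foot:** it lies flat in the tray with its centre at about plate x −0.028, y +0.144 m. That is past the 0.125 m needed. The wrist picture shows it clear of the plate edge.
- **Scraper:** it is about 0 mm off across and −5 mm along in the cradle. In the pictures it looks level and straight; I did not measure its height and tilt separately.
- **Clamp and bystanders:** the clamp moved about 0.1 mm. The bystanders look unmoved in the top and side pictures, but I did not measure them. The trough is partly hidden in the last side view.
- **Robot:** the gripper is open and lifted clear of everything. I never read more than a few newtons in contact.

- **Refused moves:** my first four move calls were refused because each row needed both fields. Nothing moved.
- **Disagreeing measurement:** two looks at where the slot lay sideways differed by about 2 mm. I shifted 1.5 mm to match the closer one, and the blade went in without contact.

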